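Screwdriver out of its rack, poised upright over the proud screw

ROBOT

A 7-joint arm with a two-finger parallel gripper is mounted at the origin on a cart in front of the work surface, level with it; the furniture and walls round the work are solid. World frame = base frame: x ahead of the robot, y to its left, z up, the work surface at z = 0. Lengths are in m, angles in rad, forces in N, time in s.
With the tool pointing down it reaches from about 0.425 to 0.825 m from the base axis. Payload 3.6 kg.
Tool frame: the origin (TCP) lies midway between the tips of the shut fingers; the grasp point (between the pads) lies 19 mm behind it; z points along the fingers, y is the direction in which the jaws open and shut (so a half turn about z gives the same grasp; the last joint's range is limited). The gripper opens to 93 mm and grips with 3 to 60 N. Pads are 15 mm wide; open, the fingers measure 128 mm over their backs; the gripper's body (75 mm by 188 mm) begins 65 mm behind the grasp point.
Start: joints at [1.216, 0.615, -0.013, 1.423, 0.008, 1.103, -0.04], TCP at [0.209, -0.615, 0.188] pointing down, gripper open.
Joint ranges: [-3.12, 3.12], [-0.3, 2.06], [-1.34, 1.32], [0.26, 2.42], [-1.36, 4.5], [0.01, 1.98], [-2.84, 2.84]. Speed limits (rad/s): [2.79, 2.79, 3.14, 3.14, 3.14, 3.14, 3.14].

INTERFACE

Orientations are given as a unit quaternion [x, y, z, w].
In Python, from bench import bot gives the robot as it stands. The module is installed in compiled form; this text tells all that it offers.
- The arm moves only by the tool send_rows, never from a script. Its argument "deltas" is text: rows parted by semicolons, each of 6 numbers parted by spaces: the shift along the tool's x, y, z in mm, then the turn, a rotation vector about the tool's x, y, z in rad. In form: tx ty tz wx wy wz; .... A call has 1 to 10 rows; each row shifts and turns the commanded pose from where the row before left it, along the tool's axes as they then stand; what a row does not reach is not made up. A row lasts 1/8 s, in which the tool goes at most 62.5 mm and 10.7 degrees, less where a joint would pass 70% of its speed; a pose out of reach is approached as far as the arm can. A call is refused whole if a number of a shift passes 62.5 or a number of a turn 0.188, either way. A call with a gripper value outside its range is refused whole. "claw" is the opening, from 0 (shut) to 1 (fully open), set as the call begins (left out, the last holds). The fingers move at their own pace and stop on an object; the grip force is fixed at half the most. Time passes only in rows, so rows that do not move let the fingers close. It gives the time, the measured TCP pose, the force and the opening at its end, in the units of the state.
- bot.get_state(): the state, without advancing time (a new reading comes with each control period).
- bot.get_image(name): name is "scene" or "top"; returns (picture, depth): 384x512x3 uint8, blue, green, red; 384x512 float32, m along the optical axis (not along the pixel's ray), 0 where there is no reading.
- bot.camera_model(name): a dict with "intrinsics" (3x3 intrinsics, pixels), "distortion" ([k1, k2, p1, p2, k3] as OpenCV has them; the pictures are not rectified), "position" and "rotation" of the camera in the world. Camera axes: x right, y down, z forward; pixel columns grow to the right and rows downward; lengths in m; the calibration is good to about 2 mm. A picture is of the moment at which its call begins. camera_model takes no time and is no camera call.
- bot.finish_job(): hands the job in, once; it reports no verdict.
The state is a dict: "t": time; "joints": joint angles; "joint_vel": joint speeds; "joint_torque": joint torques, N m; "position": TCP position; "ee_rot": TCP orientation; "contact_force": force on the tool from outside, world axes, zero at the start; "wrist_torque": the same for the moment, N m; "gripper_width": finger opening in m.
Only numpy, scipy, OpenCV 4.12 (cv2) and the standard library are available. Lean on these libraries where they do the work, as an engineer would, in place of code of your own. Each camera call takes 0.05 s, during which the arm holds its last target.

TASK

The steel strap on the wooden cleat has two screws driven home and one still standing proud. Draw the screwdriver out of the sloping tool rack, turn it upright with the blade down, and hold it ready to drive: blade centred over the head of the proud screw and one to three centimetres above it, touching nothing but your fingers. The job finishes while you are holding it there, steady; do not press on the work, and leave the other things on the bench where they are.

Things in the scene. Friction and masses are not known exactly. Their poses are not given: they have to be found in the camera images.
- driver_handle (a point): centre of the screwdriver's dark handle, on its axis (handle 24 mm thick, 88 mm long; whole screwdriver 188 mm, steel shaft 6 mm thick; about 70 g). Its own y axis runs along the screwdriver from the blade to the handle's end; in the rack that axis leans about 40 to 45 degrees from upright (it fits loosely and sags a little) and the handle stands wholly outside, its lower end resting on the sloping board
- driver_tip (a point): middle of the end of the screwdriver's blade, 144 mm from the handle's centre along the screwdriver; same axes as driver_handle
- rack: fixed wooden tool rack, 150 x 150 mm, about 125 mm high: a sloping board 40 mm thick between two cheeks, with three square sockets, 9 mm wide, 38 mm apart bored through it square to its face. The screwdriver stands in the middle one, the two others are empty. Origin on the bench under the middle socket's mouth; x is the level direction in which the sockets lean, so the screwdriver is drawn out along (0.64, 0, 0.77) in this frame, up and 40 degrees off upright; z up
- rack_mouth (a point): mouth of the middle socket on the upper face of the sloping board, 100 mm above the bench; 100 mm of shaft stand in and below it, the handle's centre is 44 mm outside it
- cleat: fixed wooden cleat 160 x 60 x 22 mm lying on the bench with a steel strap 130 x 30 x 3 mm on top; origin at the centre of its underside, x along its length, z up; three screws stand in a row along the strap, 45 mm apart
- proud_screw: the screw that is not yet driven home: its slotted brass head, 14 mm across, stands on 16 mm of bare shank; fixed; origin on the strap's top face, z up
- screw_head (a point): centre of the top of the proud screw's head, 21 mm above the strap, 46 mm above the bench; z up
- home_screw_a: a screw already home, only its 14 mm head (5 mm high) on the strap; fixed
- home_screw_b: the other screw already home; fixed
- driver: the screwdriver as a whole, origin on its underside half-way along its length (12 mm off its axis); axes as driver_handle
- arbor_blank: stepped round wooden blank, 62 mm across, 85 mm high, loose bystander; origin at the centre of its foot
- sanding_block: hardwood sanding block 64 x 84 x 30 mm, loose bystander; origin at the centre of its underside
- dome_rest: domed iron tool rest on a wooden shoe, 76 x 89 x 67 mm, loose bystander; origin at the centre of its underside
- square: try square with a wooden stock, 168 x 100 x 16 mm, loose bystander; origin at the centre of its underside
Mind the look-alikes: they are no part of the job. What is shaped like the cleat but green is not meant.

How it is judged:
On the way:
1. the screwdriver is drawn out of the rack, held in the fingers (distance of driver_tip from where it was at the start of the episode above 0.08 m and contact force between driver and the fingers above 0.5 N and contact force between driver and rack below 0.05 N), for 0.1 s.
At the end, for the whole second after the job is handed in: The screwdriver is held in the fingers, blade down and upright within 0.2 rad (11 degrees), its blade within 15 mm sideways of the proud screw's centre and 4 to 42 mm above its head, steady (under 0.03 m/s), touching neither rack, cleat nor screws (contact force between driver and the fingers above 0.5 N and angle between driver_handle's own y axis and vertical below 0.2 rad and z of driver_handle in the frame of screw_head above 0.1 m and horizontal distance between driver_tip and screw_head below 0.015 m and z of driver_tip in the frame of screw_head between 0.004 and 0.042 m and linear speed of driver below 0.03 m/s and contact force between driver and rack below 0.05 N and contact force between driver and cleat below 0.05 N and contact force between driver and proud_screw below 0.05 N and contact force between driver and home_screw_a below 0.05 N and contact force between driver and home_screw_b below 0.05 N); the arm keeps its last pose, push and grip.
It fails at once if a bystander is moved more than 25 mm (distance of any of arbor_blank, sanding_block, dome_rest, square from where it was at the start of the episode above 0.025 m).
It fails at once if the screwdriver presses on the work with more than 8 N (contact force between driver and cleat above 8 N or contact force between driver and proud_screw above 8 N or contact force between driver and home_screw_a above 8 N or contact force between driver and home_screw_b above 8 N).
It also fails if it takes over 38 s, if anything falls off the work surface, if the arm or the gripper's body presses on something with over 40 N, if the wrist force passes 120 N, or if a joint passes its speed limit or range.

## Working session

There is one attempt and no reset: what is moved stays moved. The work goes in short steps, Python scripts to look and compute and a tool call to move; the robot and the scene stay as the last step left them, time stands still between calls to the robot, and variables do not carry over. Pictures are saved under pics/ and viewed, and the job is handed in when it is done.

Besides the shell and the picture viewer there is one more tool, called after "Request:" as name(argument=value, ...), one argument or row to a line, values as JSON. send_rows: Moves the arm, as the interface text tells. Its arguments: {"type":"object","properties":{"deltas":{"type":"string"},"claw":{"type":"number"}},"required":["deltas"]}

```bash
mkdir -p pics; python3 - <<'E'
from bench import bot
import cv2,numpy as np
print(bot.get_state())
for n in("scene","top"):
    i,d=bot.get_image(n); cv2.imwrite(f"pics/{n}0.png",i); np.save(f"{n}_d0.npy",d)
    c=bot.camera_model(n); print(n,c)
E
```

```text
{'t': 0.0, 'joints': array([ 1.21653957,  0.61594329, -0.01259932,  1.42485395,  0.00812787,
        1.1034185 , -0.04042174]), 'joint_vel': array([ 6.80042529e-04,  9.84843953e-05, -9.54312442e-04, -1.12879092e-04,
        3.42027012e-04,  2.89829949e-04,  1.79783799e-05]), 'joint_torque': array([ 1.53621322e-04, -4.58939552e+01,  2.09156969e-01, -1.65743923e+01,
       -6.10544463e-02,  2.05438124e-02,  2.24910841e-04]), 'position': array([ 0.20896087, -0.6145863 ,  0.18638062]), 'ee_rot': array([ 9.86597630e-01,  1.63166974e-01, -2.45219238e-04, -1.26261411e-03]), 'contact_force': array([0.75839752, 0.52873479, 0.00773907]), 'wrist_torque': array([-0.0199938 , -0.03626229, -0.01847689]), 'gripper_width': 0.09353242632584444}
scene {'intrinsics': array([[391.6060747 ,   0.        , 257.20002584],
       [  0.        , 391.6060747 , 190.51238286],
       [  0.        ,   0.        ,   1.        ]]), 'distortion': array([0.01134615, 0.        , 0.        , 0.        , 0.        ]), 'position': array([0.00511061, 0.50340865, 0.90907708]), 'rotation': array([-0.35777321,  0.84848862, -0.35630621,  0.15846539])}
top {'intrinsics': array([[361.87346237,   0.        , 262.26613865],
       [  0.        , 361.87346237, 193.42186371],
       [  0.        ,   0.        ,   1.        ]]), 'distortion': array([-0.06379646,  0.        ,  0.        ,  0.        ,  0.        ]), 'position': array([ 0.42846334, -0.05738431,  1.24319243]), 'rotation': array([-0.69973604,  0.71075721, -0.04267346,  0.05807447])}
```

View pics/scene0.png

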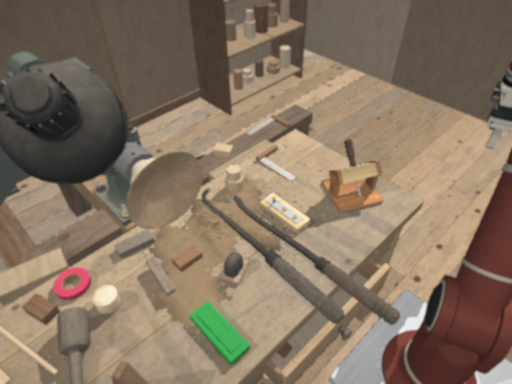

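View pics/top0.png

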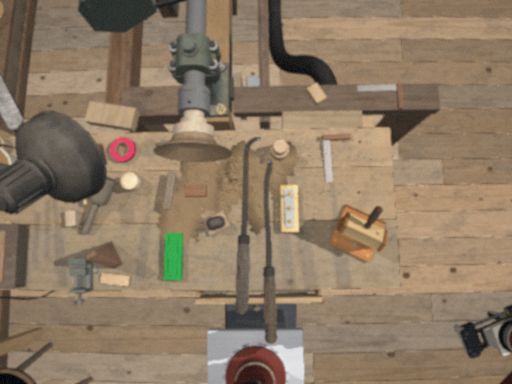

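The scene view shows the rack near (352,188), with the dark handle at (350,152). The cleat and its strap are at (285,210), and the green decoy is at (219,332). In the top view the rack is at (358,233), the handle at (374,215) and the cleat at (289,208). Next I'll zoom in.

```bash
cat > h.py <<'E'
import cv2,numpy as np
from scipy.spatial.transform import Rotation as R
from bench import bot
def ray(n,uv):
    c=bot.camera_model(n); K=np.array(c["intrinsics"]);D=np.array(c["distortion"])
    p=cv2.undistortPoints(np.array(uv,float).reshape(-1,1,2),K,D).reshape(-1,2)
    r=np.c_[p,np.ones(len(p))]@R.from_quat(c["rotation"]).as_matrix().T
    return np.array(c["position"]),r
def plane(n,uv,z):
    o,r=ray(n,uv); return o+r*((z-o[2])/r[:,2])[:,None]
def dep(n,uv,d):
    o,r=ray(n,uv); uv=np.array(uv).reshape(-1,2).round().astype(int)
    return o+r*d[uv[:,1],uv[:,0]][:,None]
def cross(u1,u2):
    o1,r1=ray("scene",u1);o2,r2=ray("top",u2);out=[]
    for a,b in zip(r1,r2):
        s=np.linalg.lstsq(np.c_[a,-b],o2-o1,rcond=None)[0]
        p,q=o1+a*s[0],o2+b*s[1]; out.append(np.r_[(p+q)/2,np.linalg.norm(p-q)])
    return np.array(out)
def proj(n,P):
    c=bot.camera_model(n); M=R.from_quat(c["rotation"]).as_matrix().T
    return cv2.projectPoints(np.array(P,float).reshape(-1,1,3),cv2.Rodrigues(M)[0],-M@c["position"],np.array(c["intrinsics"]),np.array(c["distortion"]))[0].reshape(-1,2)
E
python3 - <<'E'
import cv2,numpy as np
for n,(x,y,w,h) in {"scene":(255,130,135,100),"top":(270,170,130,100)}.items():
    i=cv2.imread(f"pics/{n}0.png")[y:y+h,x:x+w]
    cv2.imwrite(f"pics/{n}0z.png",cv2.resize(i,None,fx=5.9,fy=5.9,interpolation=cv2.INTER_CUBIC))
E
```

```text
(no output)
```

View pics/scene0z.png

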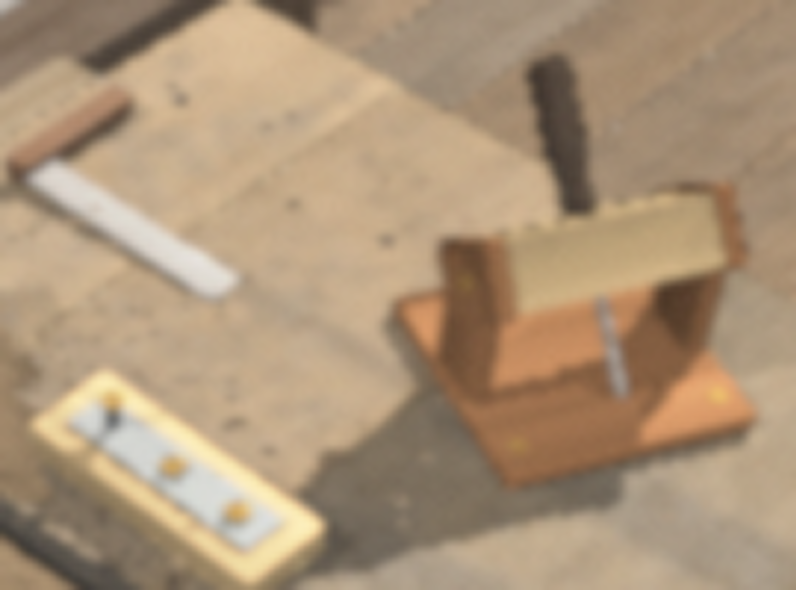

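View pics/top0z.png

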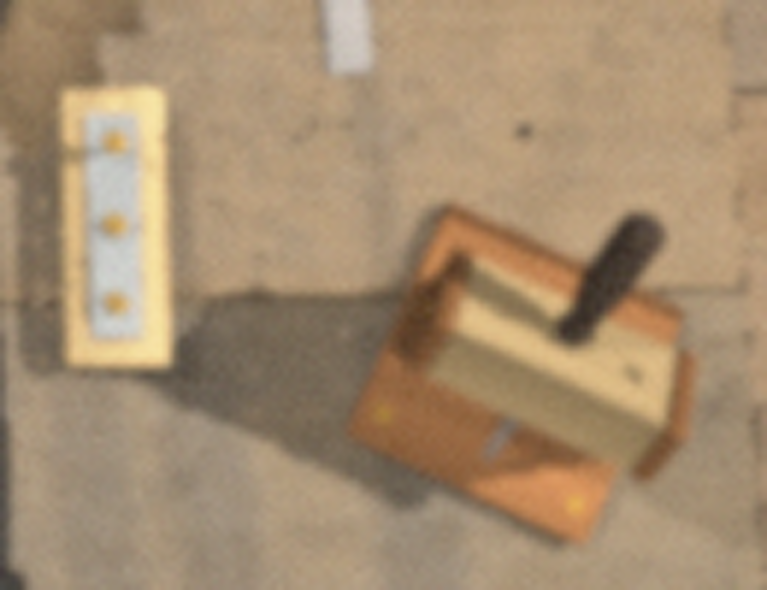

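The far screw is the proud one: its dark shank shows at (112,410) in the scene zoom, and its head is at (115,143) in the top zoom. Next I'll mask the handle and the brass heads and triangulate them.

```bash
python3 - <<'E'
from h import *
im={n:cv2.imread(f"pics/{n}0.png") for n in("scene","top")}
ax={}
for n,(x,y,w,h) in {"scene":(338,134,25,34),"top":(360,203,26,28)}.items():
    b=im[n][y:y+h,x:x+w]; m=(b.max(2)<90).astype(np.uint8)
    k,l,s,c=cv2.connectedComponentsWithStats(m); j=1+s[1:,4].argmax()
    v,u=np.nonzero(l==j); P=np.c_[u+x,v+y].astype(float); mu=P.mean(0)
    e=np.linalg.svd(P-mu,full_matrices=False)[2][0]; t=(P-mu)@e; q=(P-mu)@np.array([-e[1],e[0]])
    ax[n]=(mu,e,t.min(),t.max()); print(n,len(P),mu,e,t.min(),t.max(),q.min(),q.max(), mu+e*t.min(),mu+e*t.max())
# axis: intersect two planes
pl=[]
for n in ax:
    mu,e,a,b=ax[n]; o,r=ray(n,[mu+e*a,mu+e*b]); N=np.cross(r[0],r[1]);N/=np.linalg.norm(N); pl.append((N,N@o))
d=np.cross(pl[0][0],pl[1][0]);d/=np.linalg.norm(d); d*=np.sign(d[2])
p0=np.linalg.lstsq(np.array([pl[0][0],pl[1][0]]),[pl[0][1],pl[1][1]],rcond=None)[0]
print("axis",d,"lean",np.degrees(np.arccos(d[2])),"az",np.degrees(np.arctan2(d[1],d[0])))
for z in(0.1,0.133,0.166): print(z,p0+d*(z-p0[2])/d[2])
for n in ax:
    mu,e,a,b=ax[n]
    for s in(a,b):
        o,r=ray(n,mu+e*s); q=np.linalg.lstsq(np.c_[d,-r[0]],o-p0,rcond=None)[0]; print(n,"end",p0+d*q[0])
# screws
for n,(x,y,w,h) in {"scene":(260,192,55,35),"top":(283,188,13,38)}.items():
    b=im[n][y:y+h,x:x+w]; H=cv2.cvtColor(b,cv2.COLOR_BGR2HSV)
    m=((H[...,1]>125)&(abs(H[...,0].astype(int)-20)<8)).astype(np.uint8)
    k,l,s,c=cv2.connectedComponentsWithStats(m)
    for j in range(1,k):
        if s[j,4]>3: print(n,c[j]+[x,y],s[j,4])
z={"scene":[[255+112/5.9,130+398/5.9],[255+173/5.9,130+466/5.9],[255+237/5.9,130+511/5.9]],"top":[[270+115/5.9,170+143/5.9],[270+115/5.9,170+225/5.9],[270+116/5.9,170+303/5.9]]}
print(cross(z["scene"],z["top"]))
for n in z: print(n,plane(n,z[n],.046)[0],plane(n,z[n],.03)[1:])
E
```

```text
scene 112 [349.45535714 151.91071429] [0.23028922 0.97312223] -11.413190122029961 13.553767946714247 -2.6859762152454687 2.513854850762414 [346.82702248 140.80428526] [352.5766438  165.10018718]
top 124 [372.66935484 216.58870968] [-0.55459803  0.83211839] -10.935307019883945 12.36223725876731 -3.2771122698294075 3.379834885886913 [378.7340546  207.48923956] [365.81328238 226.8755547 ]
axis [ 0.63760734 -0.3051028   0.70736777] lean 44.97884836680342 az -25.57167659061264
0.1 [ 0.48101905 -0.35825743  0.1       ]
0.133 [ 0.5107646  -0.37249103  0.133     ]
0.166 [ 0.54051015 -0.38672463  0.166     ]
scene end [ 0.53352424 -0.38338179  0.15824977]
scene end [ 0.48336341 -0.35937923  0.10260085]
top end [ 0.53539451 -0.38427674  0.16032466]
top end [ 0.48081296 -0.35815881  0.09977136]
[[ 5.96870444e-01 -1.23141133e-01  4.39315725e-02  8.13094876e-04]
 [ 5.51979187e-01 -1.23060956e-01  2.56240490e-02  5.92943172e-04]
 [ 5.07100525e-01 -1.22691563e-01  2.62692662e-02  3.67985355e-05]]
scene [ 0.59578986 -0.12140955  0.046     ] [[ 0.5495099  -0.11978465  0.03      ]
 [ 0.50499384 -0.12003475  0.03      ]]
top [ 0.59626183 -0.12328151  0.046     ] [[ 0.55130247 -0.12300727  0.03      ]
 [ 0.50684489 -0.12250251  0.03      ]]
```

The proud screw's head is near (0.596, -0.1225, 0.046). The handle's centre is near (0.509, -0.372, 0.131), and its axis leans about 44° towards azimuth -25.6°. I'll grasp from straight above with the jaws level across the handle. Turning the driver upright later will then tilt the tool about 45° outward. First I turn the tool and check what stands near the goal.

Request:
send_rows(
  deltas="0 0 -10 0 0 0.155;0 0 -10 0 0 0.155;0 0 -10 0 0 0.155;0 0 -10 0 0 0.155;0 0 0 0 0 0.155;0 0 0 0 0 0",
  claw=1,
)

```text
t: 0.85
position: [0.2093, -0.6149, 0.227]
ee_rot: [0.975, -0.221, -0.0, -0.0]
contact_force: [0.1, 0.0, 0.7]
gripper_width: 0.0931
```

```bash
cat >> h.py <<'E'
def togo(T,Rm=None):
    s=bot.get_state(); M=R.from_quat(s["ee_rot"]); 
    print("t",s["t"],"pos",s["position"].round(4),"j",s["joints"].round(2),"F",s["contact_force"].round(1),"w",round(s["gripper_width"],4))
    print("axes x,y,z:",M.as_matrix().T.round(3).tolist())
    print("delta mm in tool",(1000*M.inv().apply(np.array(T)-s["position"])).round(1))
    if Rm is not None: print("rotvec tool",(M.inv()*R.from_matrix(Rm)).as_rotvec().round(3))
d=np.array([ 0.6376,-0.3051,0.7074]); C=np.array([.481,-.3583,.1])+.044*d
h=np.array([d[0],d[1],0]);h/=np.linalg.norm(h); Z=np.array([0,0,1.])
def frame(z,y): return np.c_[np.cross(y,z),y,z]
yj=np.cross(Z,h)*-1   # az -115.6
PICK=frame(-Z,yj)
E
python3 - <<'E'
from h import *
G=C+.004*d; print(C,G)
togo(G+[0,0,-.019+.11],PICK)
dd=np.load("top_d0.npy"); u,v=np.meshgrid(range(512),range(384)); uv=np.c_[u.ravel(),v.ravel()]
P=dep("top",uv,dd); ok=(dd.ravel()>0)
for z0,z1 in((.1,.2),(.2,.3),(.3,.45),(.45,.8)):
    k=ok&(P[:,2]>z0)&(P[:,2]<z1)&(P[:,0]>.3)&(P[:,0]<.9)&(P[:,1]>-.5)&(P[:,1]<.2)
    print(z0,k.sum(), [ (P[k][:,i].min().round(3),P[k][:,i].max().round(3)) for i in(0,1)] if k.any() else "", "ymin<0.05 near:",(k&(P[:,1]<.05)&(P[:,1]>-.3)).sum())
E
```

```text
[ 0.5090544 -0.3717244  0.1311256] [ 0.5116048 -0.3729448  0.1339552]
t 0.85 pos [ 0.2093 -0.6149  0.227 ] j [ 1.1   0.59  0.2   1.37 -0.12  1.2  -0.71] F [0.1 0.  0.7] w 0.0931
axes x,y,z: [[0.903, -0.431, -0.001], [-0.431, -0.903, -0.001], [-0.001, 0.001, -1.0]]
delta mm in tool [ 168.6 -348.6    2.1]
rotvec tool [-0.001  0.001  0.001]
0.1 1393 [(np.float64(0.411), np.float64(0.896)), (np.float64(-0.423), np.float64(0.199))] ymin<0.05 near: 100
0.2 1681 [(np.float64(0.705), np.float64(0.9)), (np.float64(0.055), np.float64(0.2))] ymin<0.05 near: 0
0.3 41 [(np.float64(0.706), np.float64(0.714)), (np.float64(0.118), np.float64(0.198))] ymin<0.05 near: 0
0.45 0  ymin<0.05 near: 0
```

The goal area is clear above 0.2 m. Moving above the handle.

Request:
send_rows(
  deltas="21 -43.5 0 0 0 0;21 -43.5 0 0 0 0;21 -43.5 0 0 0 0;21 -43.5 0 0 0 0;21 -43.5 0 0 0 0;21 -43.5 0 0 0 0;21 -43.5 0 0 0 0;21 -43.5 0 0 0 0;0 0 0 0 0 0;0 0 0 0 0 0",
)

```text
t: 2.1
position: [0.5103, -0.3748, 0.2271]
ee_rot: [0.975, -0.221, -0.001, 0.0]
contact_force: [-1.1, 0.3, 0.0]
gripper_width: 0.0932
```

```bash
python3 - <<'E'
from h import *
togo(C+.004*d+[0,0,-.019],PICK)
for n in("scene","top"):
    i,_=bot.get_image(n); x,y,w,h=(300,90,120,120) if n=="scene" else(310,160,120,100)
    cv2.imwrite(f"pics/{n}1z.png",cv2.resize(i[y:y+h,x:x+w],None,fx=4.5,fy=4.5,interpolation=cv2.INTER_CUBIC))
E
python3 -c "
import cv2,numpy as np
a=cv2.imread('pics/scene1z.png');b=cv2.imread('pics/top1z.png')
h=450;c=np.hstack([cv2.resize(a,(380,380)),cv2.resize(b,(420,380))]);cv2.imwrite('pics/both1.png',c)"
```

```text
t 2.1 pos [ 0.5103 -0.3748  0.2271] j [ 0.5   0.56  0.17  1.42 -0.1   1.17 -1.34] F [-1.1  0.3  0. ] w 0.0932
axes x,y,z: [[0.902, -0.432, -0.001], [-0.432, -0.902, 0.001], [-0.002, -0.0, -1.0]]
delta mm in tool [  0.6  -2.4 112.1]
rotvec tool [0.001 0.001 0.   ]
```

View pics/both1.png

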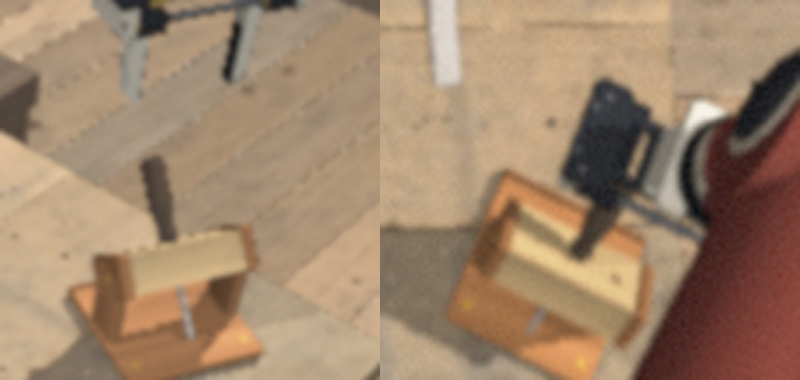

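In the left half (scene), the fingertips at (133,95) and (237,78) straddle the handle at (155,200) from above. In the right half (top), the gripper sits over the handle's upper part. Descending.

Request:
send_rows(
  deltas="0 -1 20 0 0 0;0 -1 20 0 0 0;0 0 20 0 0 0;0 0 20 0 0 0;0 0 16 0 0 0;0 0 16 0 0 0;0 0 0 0 0 0;0 0 0 0 0 0",
)

```text
t: 3.2
position: [0.5125, -0.3729, 0.1161]
ee_rot: [0.975, -0.222, 0.001, 0.0]
contact_force: [-0.0, -0.5, 0.6]
gripper_width: 0.0927
```

```bash
python3 - <<'E'
from h import *
togo(C+.004*d+[0,0,-.019],PICK)
for n in("scene","top"):
    i,_=bot.get_image(n); x,y,w,h=(310,100,100,100) if n=="scene" else(320,170,100,100)
    cv2.imwrite(f"pics/{n}2z.png",cv2.resize(i[y:y+h,x:x+w],(390,390),interpolation=cv2.INTER_CUBIC))
cv2.imwrite('pics/both2.png',np.hstack([cv2.imread('pics/scene2z.png'),cv2.imread('pics/top2z.png')]))
E
```

```text
t 3.2 pos [ 0.5125 -0.3729  0.1161] j [ 0.51  0.66  0.15  1.57 -0.12  0.92 -1.32] F [-0.  -0.5  0.6] w 0.0927
axes x,y,z: [[0.902, -0.432, 0.001], [-0.432, -0.902, 0.0], [0.001, -0.001, -1.0]]
delta mm in tool [-0.8  0.4  1.2]
rotvec tool [ 0.    -0.001 -0.001]
```

View pics/both2.png

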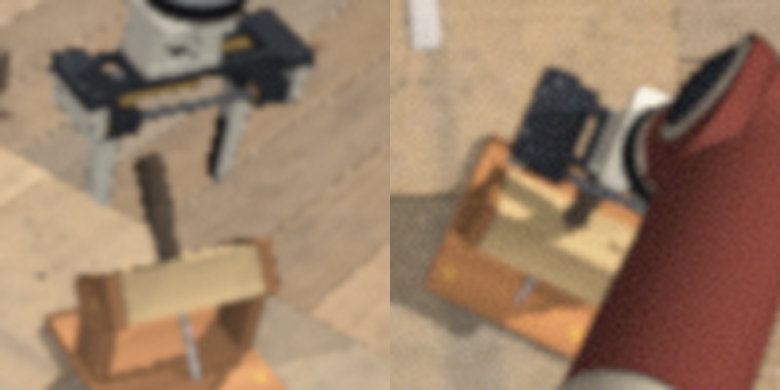

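```bash
python3 - <<'E'
from h import *
s=bot.get_state();p=s["position"];M=R.from_quat(s["ee_rot"]).as_matrix()
for n in("scene","top"): print(n,proj(n,[p,p+.046*M[:,1],p-.046*M[:,1],p-.019*M[:,2],C,C+.044*d,C-.044*d]).round(1).tolist())
E
```

```text
scene [[348.2, 155.6], [361.1, 152.6], [335.1, 158.7], [349.1, 150.9], [349.6, 152.6], [346.4, 139.1], [352.9, 166.2]]
top [[371.4, 216.3], [385.0, 222.4], [357.8, 210.1], [373.1, 215.8], [372.4, 217.1], [379.2, 206.8], [365.9, 226.8]]
```

```bash
python3 - <<'E'
from h import *
i,dd=bot.get_image("scene"); x,y,w,h=(320,100,60,60)
s=bot.get_state();p=s["position"];M=R.from_quat(s["ee_rot"]).as_matrix()
k=11;z=cv2.resize(i[y:y+h,x:x+w],None,fx=k*.9,fy=k*.9,interpolation=cv2.INTER_CUBIC)
for off in (0,.019,.04,.065,):
  for q in proj("scene",[p-off*M[:,2]+a*M[:,1] for a in(-.046,.046)]):
    cv2.circle(z,tuple(((q-[x,y]+.5)*k*.9).astype(int).tolist()),4,(0,0,255),1)
cv2.imwrite("pics/s3.png",z)
print(dep("scene",[[336,148],[337,143],[363,145],[365,141],[349,150],[349,146]],dd).round(3))
E
```

```text
[[ 0.528 -0.319  0.169]
 [ 0.527 -0.318  0.188]
 [ 1.056 -1.476 -0.734]
 [ 0.489 -0.415  0.164]
 [ 0.509 -0.365  0.145]
 [ 0.516 -0.372  0.154]]
```

View pics/s3.png

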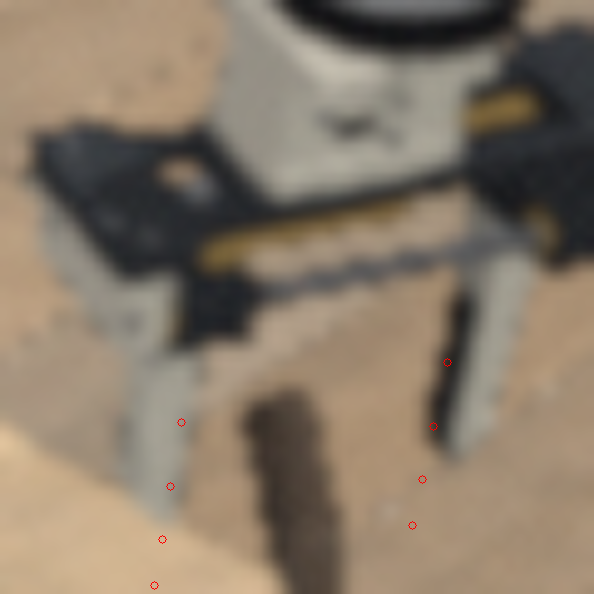

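The red dots for TCP offsets of 0, 19, 40 and 65 mm show that the open fingertips end about 30 mm behind the stated TCP, at (165,515) and (455,450). I'll half-close and see whether the tips extend.

Request:
send_rows(
  deltas="0 0 0 0 0 0;0 0 0 0 0 0;0 0 0 0 0 0;0 0 0 0 0 0",
  claw=0.45,
)

```text
t: 3.85
position: [0.5121, -0.3724, 0.1156]
ee_rot: [0.975, -0.222, 0.0, -0.0]
contact_force: [1.2, -0.5, -0.5]
gripper_width: 0.0575
```

```bash
python3 - <<'E'
from h import *
i,dd=bot.get_image("scene"); x,y,w,h=(320,100,60,60)
s=bot.get_state();p=s["position"];M=R.from_quat(s["ee_rot"]).as_matrix();W=s["gripper_width"]/2;print(s["gripper_width"],p)
k=9.9;z=cv2.resize(i[y:y+h,x:x+w],None,fx=k,fy=k,interpolation=cv2.INTER_CUBIC)
for off in (0,.019,.04,.065,):
  for q in proj("scene",[p-off*M[:,2]+a*M[:,1] for a in(-W,W)]):
    cv2.circle(z,tuple(((q-[x,y]+.5)*k).astype(int).tolist()),4,(0,0,255),1)
cv2.imwrite("pics/s4.png",z)
E
```

```text
0.053423271611743456 [ 0.51211974 -0.37239538  0.11556481]
```

View pics/s4.png

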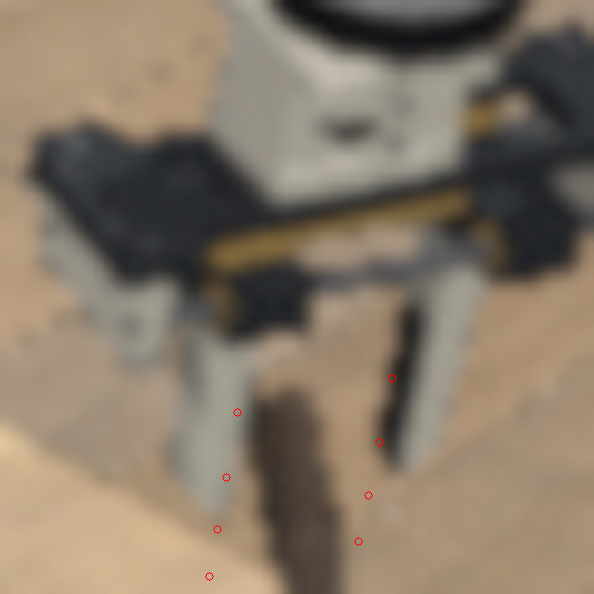

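Closing does not extend them, so the usable pads really sit about 28 mm higher than stated. I'll lower the tool by that much and move slightly up the handle. That keeps clear of the board whichever of the two is right.

```bash
python3 - <<'E'
from h import *
togo(C+.014*d+[0,0,-.019-.026],PICK)
E
```

```text
t 3.9 pos [ 0.5121 -0.3724  0.1156] j [ 0.51  0.66  0.15  1.57 -0.12  0.92 -1.32] F [ 0.   0.5 -0.2] w 0.0534
axes x,y,z: [[0.902, -0.432, -0.0], [-0.432, -0.902, -0.0], [0.0, 0.0, -1.0]]
delta mm in tool [ 6.8  0.7 19.5]
rotvec tool [-0.     0.    -0.001]
```

Request:
send_rows(
  deltas="3 0 5 0 0 0;4 0 5 0 0 0;0 0 5 0 0 0;0 0 5 0 0 0;0 0 0 0 0 0;0 0 0 0 0 0",
  claw=0.6,
)

```text
t: 4.65
position: [0.5184, -0.3755, 0.0956]
ee_rot: [0.975, -0.222, 0.0, -0.0]
contact_force: [0.4, -0.1, 0.1]
gripper_width: 0.0554
```

```bash
cat > look.py <<'E'
from h import *
import sys
def look(tag,box,n="scene",k=9.9):
    i,dd=bot.get_image(n); x,y,w,h=box
    s=bot.get_state();p=s["position"];M=R.from_quat(s["ee_rot"]).as_matrix();W=s["gripper_width"]/2;print(s["t"],s["gripper_width"],p,s["contact_force"])
    z=cv2.resize(i[y:y+h,x:x+w],None,fx=k,fy=k,interpolation=cv2.INTER_CUBIC)
    for off in (0,.019,.04,.065,):
      for q in proj(n,[p-off*M[:,2]+a*M[:,1] for a in(-W,W)]):
        cv2.circle(z,tuple(((q-[x,y]+.5)*k).astype(int).tolist()),4,(0,0,255),1)
    cv2.imwrite(f"pics/{tag}.png",z); return i,dd
E
python3 -c "
from look import *
look('s5',(320,110,60,60))"
```

```text
4.7 0.055725270103301805 [ 0.51851403 -0.37556589  0.0957798 ] [ 0.0429127   0.170118   -0.25275815]
```

View pics/s5.png

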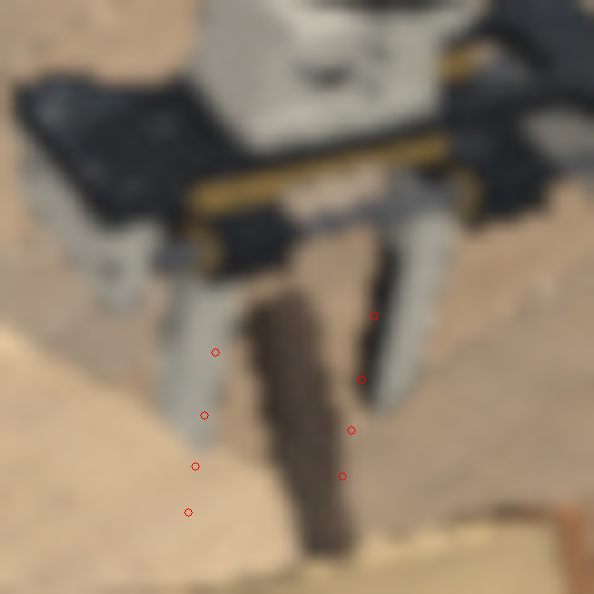

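In the picture the pads, at about (210,390) and (370,370), straddle the handle near (293,380), about a third of its length from the end. There is no contact force. Closing.

Request:
send_rows(
  deltas="0 0 0 0 0 0;0 0 0 0 0 0;0 0 0 0 0 0;0 0 0 0 0 0;0 0 0 0 0 0;0 0 0 0 0 0;0 0 0 0 0 0;0 0 0 0 0 0",
  claw=0,
)

```text
t: 5.7
position: [0.5184, -0.3755, 0.0956]
ee_rot: [0.975, -0.222, 0.0, 0.0]
contact_force: [-0.1, 0.8, -0.4]
gripper_width: 0.0233
```

```bash
python3 -c "
from look import *
look('s6',(320,110,60,60)); togo(C)"
```

```text
5.75 0.02368272410901275 [ 0.51843618 -0.37551169  0.09561499] [-0.15412248 -0.3930552   0.05426381]
t 5.75 pos [ 0.5184 -0.3755  0.0956] j [ 0.51  0.69  0.15  1.56 -0.12  0.89 -1.32] F [-0.2 -0.4  0.1] w 0.0237
axes x,y,z: [[0.902, -0.432, 0.0], [-0.432, -0.902, 0.0], [0.0, -0.0, -1.0]]
delta mm in tool [-10.1   0.6 -35.5]
```

View pics/s6.png

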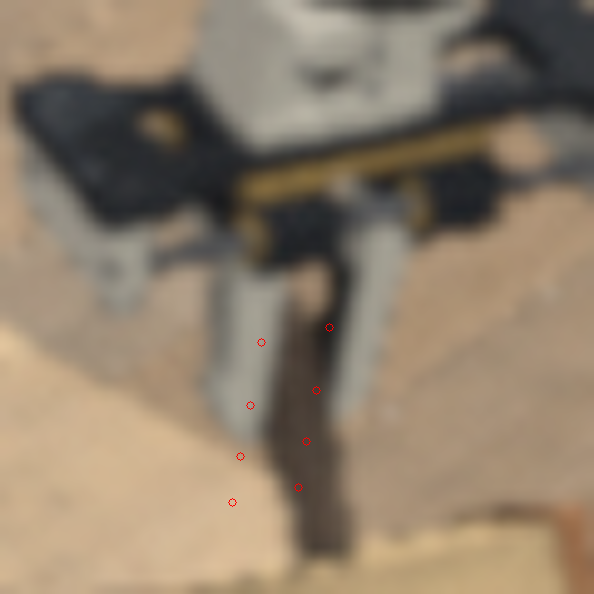

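The fingers have stopped at 24 mm on the handle. Drawing out along its own axis, which is tool +x and -z.

Request:
send_rows(
  deltas="3 0 -3 0 0 0;5 0 -5 0 0 0;6 0 -6 0 0 0;7 0 -7 0 0 0;7 0 -7 0 0 0;0 0 0 0 0 0",
)

```text
t: 6.5
position: [0.5453, -0.3884, 0.1248]
ee_rot: [0.975, -0.222, 0.002, 0.001]
contact_force: [1.0, -0.1, 0.2]
gripper_width: 0.0236
```

```bash
python3 -c "
from look import *
look('s7',(320,100,70,70),k=8.5); togo(C)"
```

```text
6.55 0.02357993616867775 [ 0.54495473 -0.38819311  0.12450079] [0.10855222 0.41812669 1.46028813]
t 6.55 pos [ 0.545  -0.3882  0.1245] j [ 0.5   0.71  0.15  1.45 -0.12  1.   -1.34] F [0.1 0.4 1.5] w 0.0236
axes x,y,z: [[0.902, -0.432, 0.003], [-0.432, -0.902, 0.0], [0.003, -0.002, -1.0]]
delta mm in tool [-39.5   0.7  -6.7]
```

View pics/s7.png

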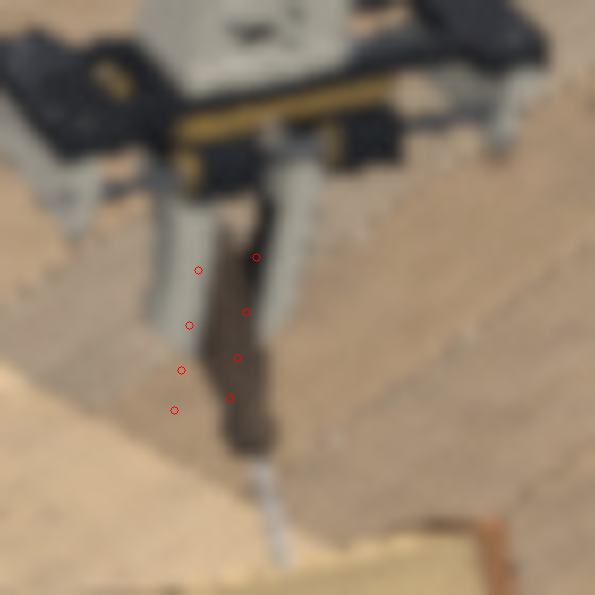

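The handle's lower end is now at (248,450) and 40 mm of bare shaft shows, so it is sliding out freely. Drawing out the rest.

Request:
send_rows(
  deltas="8 0 -8 0 0 0;8 0 -8 0 0 0;9 0 -9 0 0 0;9 0 -9 0 0 0;9 0 -9 0 0 0;9 0 -9 0 0 0;9 0 -9 0 0 0;0 0 -20 0 0 0;0 0 -20 0 0 0;0 0 0 0 0 0",
)

```text
t: 7.8
position: [0.6001, -0.4149, 0.227]
ee_rot: [0.975, -0.222, 0.002, 0.001]
contact_force: [-0.0, -1.0, -0.8]
gripper_width: 0.0237
```

```bash
python3 -c "
from look import *
look('s8',(300,60,100,100),k=6); togo(C)"
```

```text
7.85 0.024014259763072983 [ 0.5992436  -0.41430213  0.22533163] [ 0.01533094 -0.57206947 -0.55688598]
t 7.85 pos [ 0.5992 -0.4143  0.2253] j [ 0.5   0.73  0.17  1.09 -0.11  1.32 -1.37] F [ 0.  -0.6 -0.6] w 0.024
axes x,y,z: [[0.902, -0.432, 0.002], [-0.432, -0.902, 0.0], [0.002, -0.001, -1.0]]
delta mm in tool [-99.9   0.6  94. ]
```

View pics/s8.png

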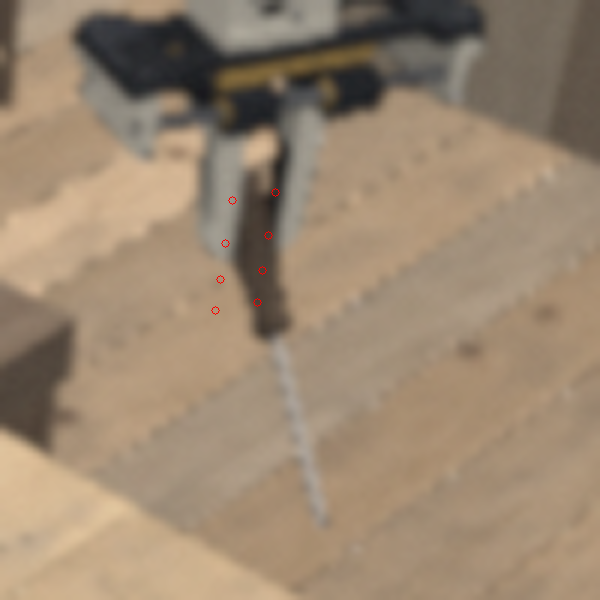

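The driver is fully out, with the blade at (322,522). Raising it and carrying it toward the screw.

Request:
send_rows(
  deltas="0 0 -20 0 0 0;0 0 -20 0 0 0;-7 -15 -20 0 0 0;-14 -30 0 0 0 0;-14 -30 0 0 0 0;-14 -30 0 0 0 0;-14 -30 0 0 0 0;-14 -30 0 0 0 0;-14 -30 0 0 0 0;-7 -15 0 0 0 0",
)

```text
t: 9.1
position: [0.6013, -0.1783, 0.2846]
ee_rot: [0.976, -0.22, -0.0, -0.001]
contact_force: [0.9, 0.2, -0.5]
gripper_width: 0.0238
```

Request:
send_rows(
  deltas="0 0 0 0 0.08 0;0 0 0 0 0.1 0;0 0 0 0 0.1 0;0 0 0 0 0.1 0;0 0 0 0 0.1 0;0 0 0 0 0.1 0;0 0 0 0 0.1 0;0 0 0 0 0.08 0;0 0 0 0 0 0;0 0 0 0 0 0",
)

```text
t: 10.35
position: [0.6021, -0.1821, 0.2854]
ee_rot: [0.905, -0.206, 0.362, 0.082]
contact_force: [-0.1, -0.5, -1.0]
gripper_width: 0.0236
```

```bash
python3 -c "
from look import *
i,dd=look('s9',(220,60,140,140),k=4.2); togo(C)
t,_=bot.get_image('top'); cv2.imwrite('pics/t9.png',cv2.resize(t[110:270,220:400],None,fx=4,fy=4,interpolation=cv2.INTER_CUBIC)); cv2.imwrite('pics/scene9.png',i);cv2.imwrite('pics/top9.png',t)"
```

```text
10.4 0.02358913788346188 [ 0.60217005 -0.18269443  0.28566027] [-0.13704937  0.46569419 -0.86710123]
t 10.4 pos [ 0.6022 -0.1827  0.2857] j [-0.33  0.25  0.6   2.11  0.4   0.08 -2.2 ] F [-0.1  0.5 -0.9] w 0.0236
axes x,y,z: [[0.652, -0.314, 0.69], [-0.433, -0.901, -0.001], [0.622, -0.298, -0.724]]
delta mm in tool [-108.   210.8  110.3]
```

View pics/s9.png

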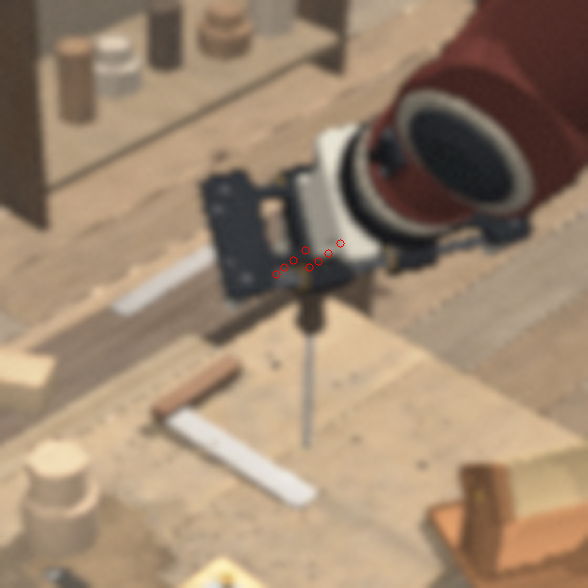

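View pics/t9.png

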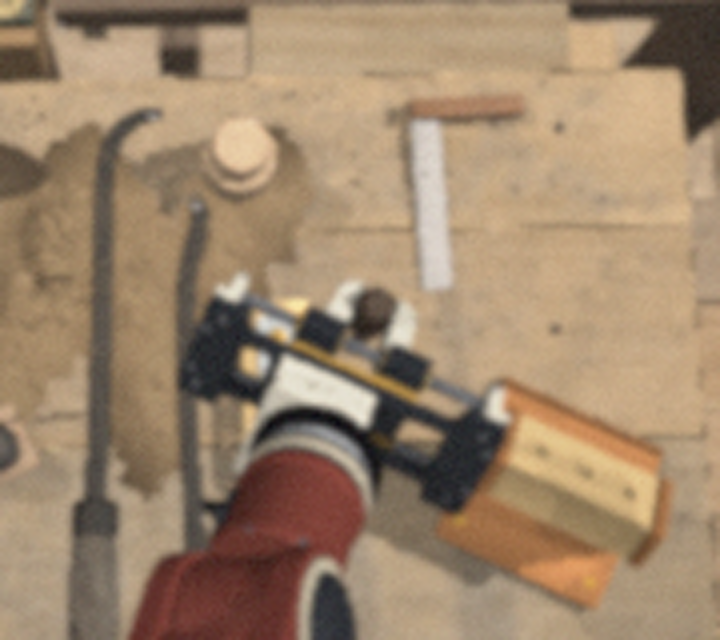

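The driver is about upright: blade at (305,445) in the scene zoom, handle end at (374,310) in the top zoom. Joint 6 is near its lower end. I'll predict the tip from the rigid grasp and compare it with the images.

```bash
cat >> h.py <<'E'
M0=R.from_quat([0.975,-0.222,0,0]).as_matrix(); p0=np.array([.5184,-.3755,.0956])
tipL=M0.T@(C-.144*d-p0); endL=M0.T@(C+.044*d-p0); lowL=M0.T@(C-.044*d-p0)
def pred():
    s=bot.get_state();p=s["position"];M=R.from_quat(s["ee_rot"]).as_matrix()
    return [p+M@q for q in(tipL,lowL,endL)]
def shaft(tag):
    "shaft+handle in scene image, refined in-image: print nothing"
E
python3 - <<'E'
from h import *
P=pred(); print(np.array(P).round(4)); a=P[2]-P[0]; a/=np.linalg.norm(a); print("axis",a.round(3))
print("scene",proj("scene",P).round(1).tolist(),"top",proj("top",P).round(1).tolist())
i=cv2.imread("pics/scene9.png"); x,y,w,h=275,120,40,55
z=cv2.resize(i[y:y+h,x:x+w],None,fx=10,fy=10,interpolation=cv2.INTER_CUBIC)
for q in proj("scene",P): cv2.circle(z,tuple(((q-[x,y]+.5)*10).astype(int).tolist()),4,(0,0,255),1)
cv2.imwrite("pics/s9b.png",z)
E
```

```text
[[ 0.5701 -0.1685  0.1605]
 [ 0.5722 -0.1695  0.2605]
 [ 0.5741 -0.1704  0.3485]]
axis [ 0.021 -0.01   1.   ]
scene [[292.1, 166.3], [293.6, 138.1], [295.0, 110.2]] top [[306.7, 197.3], [310.6, 191.7], [314.8, 185.8]]
```

View pics/s9b.png

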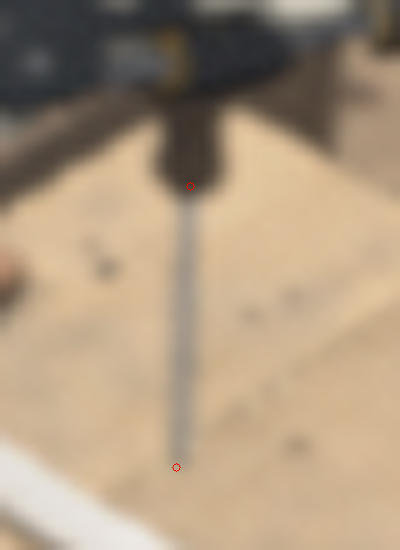

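The prediction matches the image within about 1 px, so I can steer by it. Moving sideways over the screw first.

```bash
cat >> h.py <<'E'
S=np.array([.596,-.1225,.046])
def goal(dz):
    P=pred();s=bot.get_state();M=R.from_quat(s["ee_rot"]).as_matrix(); e=S+[0,0,dz]-P[0]
    a=P[2]-P[0];a/=np.linalg.norm(a)
    print("t",s["t"],"tip-head mm",(1000*(P[0]-S)).round(1),"axis",a.round(3),"tool delta mm",(1000*M.T@e).round(1),"j",s["joints"].round(2),"F",s["contact_force"].round(1),"w",s["gripper_width"].round(4))
E
python3 -c "
from h import *
goal(.1145)"
```

```text
Traceback (most recent call last):
  File "h.py", line 45, in goal
    print("t",s["t"],"tip-head mm",(1000*(P[0]-S)).round(1),"axis",a.round(3),"tool delta mm",(1000*M.T@e).round(1),"j",s["joints"].round(2),"F",s["contact_force"].round(1),"w",s["gripper_width"].round(4))
                                                                                                                                                                                 ^^^^^^^^^^^^^^^^^^^^^^^^
AttributeError: 'float' object has no attribute 'round'
```

```bash
sed -i 's/s\["gripper_width"\].round(4))/round(s["gripper_width"],4))/' h.py; python3 -c "
from h import *
goal(.1145)"
```

```text
t 10.45 tip-head mm [-25.9 -46.  114.5] axis [ 0.021 -0.01   1.   ] tool delta mm [  2.5 -52.7   2.4] j [-0.33  0.25  0.6   2.11  0.4   0.08 -2.2 ] F [-0.5 -0.4 -0.6] w 0.0235
```

Request:
send_rows(
  deltas="0 -6 0 0 0 0;1 -10 1 0 0 0;1 -12 1 0 0 0;0 -12 0 0 0 0;0 -8 0 0 0 0;0 -5 0 0 0 0;0 0 0 0 0 0;0 0 0 0 0 0",
)

```text
t: 11.45
position: [0.6263, -0.1362, 0.2845]
ee_rot: [0.905, -0.206, 0.362, 0.082]
contact_force: [-0.1, -0.3, -0.2]
gripper_width: 0.0239
```

```bash
python3 -c "
from h import *
goal(.022)"
```

```text
t 11.45 tip-head mm [ -1.9   0.9 113.4] axis [ 0.023 -0.01   1.   ] tool delta mm [-61.4  -0.   67.7] j [-0.53  0.3   0.72  2.08  0.38  0.12 -2.29] F [-0.1 -0.3 -0.2] w 0.0239
```

Request:
send_rows(
  deltas="-4 0 4 0 0 0;-7 0 8 0 0 0;-7 0 8 0 0 0;-7 0 8 0 0 0;-6 0 7 0 0 0;0 0 0 0 0 0",
)

```text
t: 12.2
position: [0.6295, -0.1353, 0.2423]
ee_rot: [0.908, -0.207, 0.356, 0.083]
contact_force: [-0.2, -0.3, -0.7]
gripper_width: 0.0236
```

```bash
python3 -c "
from h import *
goal(.022)"
```

```text
t 12.2 tip-head mm [-0.2  2.  71.5] axis [ 0.035 -0.011  0.999] tool delta mm [-33.    1.5  37. ] j [-0.5   0.38  0.7   2.12  0.53  0.01 -2.46] F [-0.2 -0.3 -0.7] w 0.0236
```

Joint 6 has reached its lower end at 0.01. I'll back off the tilt by about 0.06 rad, leaving a lean near 0.1 rad, which is inside the 0.2 limit, and go on down in small steps.

Request:
send_rows(
  deltas="0 0 0 0 -0.03 0;0 0 0 0 -0.03 0;0 0 0 0 0 0",
)

```text
t: 12.58
position: [0.6302, -0.1361, 0.2441]
ee_rot: [0.917, -0.21, 0.33, 0.076]
contact_force: [-0.3, 0.5, -0.8]
gripper_width: 0.0233
```

```bash
python3 -c "
from h import *
goal(.024)"
```

```text
t 12.575 tip-head mm [-5.6  4.7 75.7] axis [ 0.085 -0.039  0.996] tool delta mm [-27.5   1.7  44.4] j [-0.33  0.34  0.5   2.06  0.52  0.14 -2.43] F [-0.3  0.5 -0.8] w 0.0233
```

Request:
send_rows(
  deltas="-5 0 7 0 0 0;-5 1 8 0 0 0;-5 1 8 0 0 0;0 0 0 0 0 0",
)

```text
t: 13.08
position: [0.6309, -0.1384, 0.2146]
ee_rot: [0.918, -0.209, 0.328, 0.077]
contact_force: [-0.1, 0.2, -0.0]
gripper_width: 0.0237
```

```bash
python3 -c "
from h import *
goal(.024)"
```

```text
t 13.075 tip-head mm [-5.5  2.1 46.3] axis [ 0.09  -0.037  0.995] tool delta mm [-9.6 -0.6 21. ] j [-0.35  0.4   0.54  2.1   0.53  0.05 -2.45] F [-0.1  0.2 -0. ] w 0.0237
```

Request:
send_rows(
  deltas="0 0 0 0 -0.03 0;-2 0 6 0 0 0;-2 0 6 0 0 0;0 0 0 0 0 0",
)

```text
t: 13.58
position: [0.6348, -0.1404, 0.2031]
ee_rot: [0.923, -0.21, 0.315, 0.074]
contact_force: [-0.1, 0.2, -0.4]
gripper_width: 0.0236
```

```bash
python3 -c "
from h import *
goal(.024)"
```

```text
t 13.575 tip-head mm [-4.8  1.8 36.2] axis [ 0.116 -0.051  0.992] tool delta mm [-3.4 -0.5 12.7] j [-0.28  0.41  0.46  2.07  0.53  0.08 -2.44] F [-0.1  0.2 -0.4] w 0.0236
```

Request:
send_rows(
  deltas="-1 0 4 0 0 0;-2 0 5 0 0 0;-1 0 4 0 0 0;0 0 0 0 0 0;0 0 0 0 0 0",
)

```text
t: 14.2
position: [0.6398, -0.1426, 0.1916]
ee_rot: [0.922, -0.21, 0.316, 0.073]
contact_force: [-0.2, 0.1, -0.9]
gripper_width: 0.0241
```

```bash
python3 - <<'E'
from h import *
goal(.024)
P=pred()
for n,(x,y,w,h) in {"scene":(250,130,60,90),"top":(260,150,80,90)}.items():
    i,_=bot.get_image(n); z=cv2.resize(i[y:y+h,x:x+w],None,fx=6,fy=6,interpolation=cv2.INTER_CUBIC)
    cv2.imwrite(f"pics/{n}10.png",i)
    for q in proj(n,P+[S]): cv2.circle(z,tuple(((q-[x,y]+.5)*6).astype(int).tolist()),3,(0,0,255),1)
    cv2.imwrite(f"pics/{n}10z.png",z)
cv2.imwrite("pics/both10.png",np.hstack([cv2.imread("pics/scene10z.png"),cv2.imread("pics/top10z.png")[:540,:430]]))
E
```

```text
t 14.2 tip-head mm [ 0.4 -0.3 24.6] axis [ 0.114 -0.051  0.992] tool delta mm [-0.8 -0.1  0.2] j [-0.27  0.44  0.47  2.08  0.53  0.05 -2.45] F [-0.2  0.1 -0.9] w 0.0241
```

View pics/both10.png

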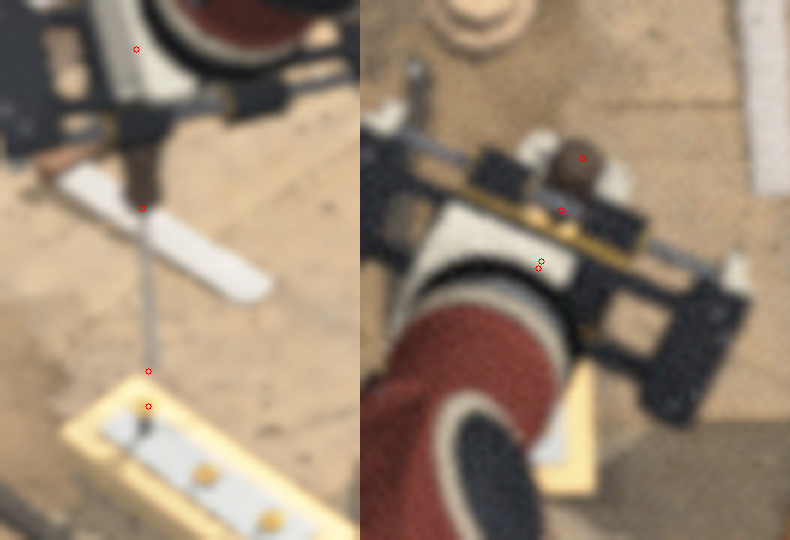

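In the left half (scene), the blade end is at (148,370), directly over the proud head at (147,407). The handle's lower end matches the prediction at (142,208). In the right half (top), the handle end is near (577,164) against a predicted (582,158), so if anything the lean is slightly less than computed. I'll let it settle, recheck and hand in.

Request:
send_rows(
  deltas="0 0 0 0 0 0;0 0 0 0 0 0;0 0 0 0 0 0;0 0 0 0 0 0",
)

```text
t: 14.8
position: [0.6397, -0.1426, 0.1916]
ee_rot: [0.922, -0.21, 0.316, 0.073]
contact_force: [-0.7, -0.1, -0.5]
gripper_width: 0.0239
```

```bash
python3 - <<'E'
from h import *
goal(.024); print(np.abs(bot.get_state()["joint_vel"]).max())
# independent lean check: shaft line (scene) from image + handle-end in top
i=cv2.imread("pics/top10.png"); b=i[150:240,260:340]; x0,y0,w,h=345-260,0,0,0
m=(b.max(2)<95).astype(np.uint8); sub=m[20:34,32:44]; v,u=np.nonzero(sub); c=np.array([u.mean()+32+260,v.mean()+20+150]); print("handle end px",c,len(u))
e=plane("top",c,pred()[2][2])[0]; t=pred()[0]; print("end",e.round(4),"lean from image",np.hypot(*(e-t)[:2])/.188)
print(bot.finish_job()); 
E
```

```text
t 14.8 tip-head mm [ 0.3 -0.3 24.6] axis [ 0.114 -0.051  0.992] tool delta mm [-0.7 -0.1  0.2] j [-0.27  0.44  0.47  2.08  0.53  0.05 -2.45] F [-0.7 -0.1 -0.5] w 0.0239
0.002469041371516077
handle end px [294.96 179.78] 50
end [ 0.6068 -0.1278  0.2571] lean from image 0.06129675140903158
the job is handed in; nothing more can be done
None
```

The screwdriver is out of the rack and was held nearly upright, blade down over the proud screw, when I handed in at about 14.8 s. No verdict is reported.

**What I did**
- I gripped the handle from straight above and drew it out along its own axis. I then turned it upright over the screw and lowered it in small steps.

**Last checks**
- **Position:** the blade was computed within 1 mm sideways of the screw's centre and about 25 mm above its head. The scene picture agreed to about 1 pixel.
- **Hold:** the fingers stood at 24 mm on the handle, the joints were still, and there was no contact force beyond noise.
- **Surroundings:** the gripper's path stayed clear of the bystanders. I did not measure their positions again at the end.

**What disagreed or fell short**
- **Fingertips:** in the pictures they sat about 28 mm behind the stated TCP. I lowered the grasp to suit, and it held.
- **Lean:** the driver is not quite vertical. Joint 6 reached its lower limit (0.01 rad), so I backed off the tilt to about 0.125 rad computed, inside the 0.2 limit; joint 6 ended at 0.05 rad.
- **Lean check:** my final image check gave 0.06 rad, but its colour mask probably took in part of the gripper, so I don't rely on it. By eye, the handle's end in the top view suggested slightly less lean than computed.

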